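# Seal the casting tray in the gel caster

### The job

Close off the open ends of the casting tray so that a gel can be poured: free the clamp lever of the gel caster, slide the movable wall up until it has pushed the tray home against the fixed end wall and the rubber seals are firmly squeezed, and clamp the lever fully down again so that the seals stay squeezed when you let go (the wall springs back if it is let go unclamped). Do not force the tray so hard that it could crack, and leave the other things on the bench where they are.

Things in the scene. Friction and masses are not known exactly. Their poses are not given: they have to be found in the camera images.
- caster: Gel caster, fixed to the bench: grey base plate 166 x 288 mm, its top (the bed) 18 mm above the bench. Origin on the bench under it; +z up; y is the sliding direction, +y towards the fixed end wall; -x is the front, with a graduated aluminium clamp rail 24 mm wide along y at x = -72 mm, its top 30 mm above the bench. Low ribs at x = -44 and +54 mm guide the tray.
- fixed_wall (a point): Foot of the inner face of the caster's white fixed end wall (98 mm wide, 14 mm thick, top 52 mm above the bench), on the bed, at the middle of the wall; at caster y = +112 mm. A black rubber strip on this face stands proud of it by 2 to 9 mm (worn; how far is not known beforehand).
- casting_tray: Loose clear acrylic casting tray, about 0.1 kg, lying in the caster's bed between the ribs, short of both walls: floor 80 x 90 x 4 mm, two side walls 26 mm high, open at its two other ends. Origin at the centre of its underside; its own x axis (the 80 mm length between the open ends) lies along the caster's y axis.
- wall_gasket: Black rubber seal, 86 mm wide, 26 mm high, on the movable wall's face towards the tray (towards the caster's +y). Origin at the centre of its front face, 33 mm above the bench, 14 mm ahead of the middle of the movable wall when not squeezed. It gives up to 4 mm under pressure, about 3.5 N per mm, and springs back.
- moving_wall (a joint): Travel of the white movable wall (90 mm wide, 16 mm thick, top 52 mm above the bench, with an aluminium saddle 44 mm long on the rail) along the caster's +y, in m: 0 at its outer stop, 0.142 at the other; its middle is at caster y = value - 0.112. When free it drags with about 2 N.
- clamp_lever (a joint): Angle of the eccentric clamp lever on the saddle, in rad: 0 = flat, pointing to the caster's front (-x), clamped; 1.57 = upright, free; stops at 0 and 1.6. It bites below about 1.1 rad and takes 5 to 8 N at the grip to press down or lift. It stays where it is left. Its axis runs along the caster's y through lever_pivot.
- lever_grip (a point): Centre of the lever's black grip, a round bar end 16 mm in diameter and 18 mm wide along the caster's y (pinch it across this width; it can turn between the fingers). 72 mm out from the pivot and 10 mm above it when the lever is flat (about 50 mm above the bench then).
- lever_pivot (a point): Axis of the clamp lever, in the middle of the saddle, 40 mm above the bench, at caster x = -72 mm; it travels with the movable wall.
- gel_comb: Clear gel comb 90 x 32 x 8 mm lying on the bench, to be left alone. Origin at its underside.
- timer: White digital timer 60 x 64 x 20 mm, to be left alone. Origin at the centre of its underside.
- agar_bottle: White reagent bottle with a blue screw cap, 58 mm in diameter, 110 mm high, to be left alone. Origin at the centre of its underside.
- beaker: Clear beaker, 55 mm in diameter, 70 mm high, to be left alone. Origin at the centre of its underside.

How it is judged:
On the way:
1. the clamp lever is swung up and free (value of joint clamp_lever above 1.1 rad), for 0.2 s.
At the end, for the whole second after the job is handed in: The clamp lever is down (within 0.2 rad of flat), and with nothing holding the wall the seal still presses the tray with more than 4 N (squeezed by some 1.2 mm or more) against the fixed end; the tray lies flat (within 0.05 rad) on the caster's bed, at rest (value of joint clamp_lever below 0.2 rad and contact force between casting_tray and wall_gasket above 4 N and z of casting_tray in the frame of caster below 0.022 m and angle between casting_tray's own z axis and vertical below 0.05 rad and linear speed of casting_tray below 0.01 m/s); the robot touches nothing.
It fails at once if the tray is squeezed by the seal with more than 20 N (contact force between casting_tray and wall_gasket above 20 N).
It fails at once if a thing to be left alone (comb, timer, bottle, beaker) is moved by more than 20 mm (distance of any of gel_comb, timer, agar_bottle, beaker from where it was at the start of the episode above 0.02 m).
It also fails if it takes over 48 s, if anything falls off the work surface, if the arm or the gripper's body presses on something with over 40 N, if the wrist force passes 120 N, or if a joint passes its speed limit or range.

### The arm

A 7-joint arm with a two-finger parallel gripper is mounted at the origin on a cart in front of the work surface, level with it; the furniture and walls round the work are solid. World frame = base frame: x ahead of the robot, y to its left, z up, the work surface at z = 0. Lengths are in m, angles in rad, forces in N, time in s.
With the tool pointing down it reaches from about 0.35 to 0.9 m from the base axis. Payload 8.1 kg.
Tool frame: the origin (TCP) lies where the fingers leave the gripper's body, on its centre line; the fingertips stand 66 mm ahead of it and the grasp point (between the pads) lies 47 mm ahead of it (arm.tip_reach is the distance from the TCP to the fingertips, in m); z points along the fingers, y is the direction in which the jaws open and shut (so a half turn about z gives the same grasp; the last joint's range is limited). The gripper opens to 92 mm and grips with 3 to 60 N. Pads are 19 mm wide; open, the fingers measure 130 mm over their backs; the gripper's body (75 mm by 190 mm) begins 47 mm behind the grasp point.
Start: joints at [-1.258, 0.434, 0.025, 1.573, -0.012, 1.134, -0.075], TCP at [0.252, 0.572, 0.292] pointing down, gripper open.
Joint ranges: [-2.62, 2.62], [-0.44, 2.09], [-1.27, 1.32], [0.08, 2.57], [-1.32, 4.46], [0.12, 2], [-2.74, 2.74]. Speed limits (rad/s): [2.22, 2.22, 3.01, 3.01, 3.14, 3.14, 3.14].

### API

Orientations are given as a rotation vector (axis times angle).
In Python, from cell import arm gives the robot as it stands.
- The arm moves only by the tool carry_out, never from a script. Its argument "plan" is a list of rows, each a list of 5 numbers: the shift along the world's x, y, z in cm, then the turn about the world's z in rad, then the finger opening in cm, from 0 to 9.18. In form: [[tx, ty, tz, spin, fingers], ...]. A call has 1 to 20 rows; each row is the pose to reach, as a shift and turn from the pose measured when the call began; what a row does not reach only later rows make up. A row lasts 1/10 s, in which the tool goes at most 50 mm and 8.59 degrees, less where a joint would pass 70% of its speed; a pose out of reach is approached as far as the arm can. A call with a gripper value outside its range is refused whole. The fingers move at their own pace and stop on an object; "squeeze" is the grip in N (left out, the last holds). Time passes only in rows, so rows that repeat a pose let the fingers close. It gives the time, the measured TCP pose, the force and the opening at its end, in the units of the state.
- arm.observe(): the state, without advancing time (a new reading comes with each control period).
- arm.get_image(name): name is "scene" or "top" or "wrist"; returns (picture, depth): 400x640x3 uint8, red, green, blue; 400x640 float32, m along the optical axis (not along the pixel's ray), 0 where there is no reading.
- arm.get_calibration(name): a dict with "intrinsics" (3x3 intrinsics, pixels), "D" ([k1, k2, p1, p2, k3] as OpenCV has them; the pictures are not rectified), "rvec" (rotation vector, rad) and "tvec" (3), from world to camera coordinates, as OpenCV has them; the wrist camera has in their place "tool_from_camera" (4x4, takes a point from camera to tool coordinates, whose origin is the TCP and whose axes are the flange's). Camera axes: x right, y down, z forward; pixel columns grow to the right and rows downward; lengths in m; the calibration is good to about 2 mm. A picture is of the moment at which its call begins: read the wrist's pose just before it. get_calibration takes no time and is no camera call.
- arm.sign_off(): hands the job in, once; it reports no verdict.
The state is a dict: "clock": time; "joints": joint angles; "dq": joint speeds; "joint_efforts": joint torques, N m; "position": TCP position; "ee_rot": TCP orientation; "force": force on the tool from outside, world axes, zero at the start; "ft_torque": the same for the moment, N m; "width": opening from 0.0 (shut) to 1.0 (fully open).
Only numpy, scipy, OpenCV 4.12 (cv2) and the standard library are available. Lean on these libraries where they do the work, as an engineer would, in place of code of your own. Each camera call takes 0.05 s, during which the arm holds its last target. There are 200 camera calls.

## Working session

There is one attempt and no reset: what is moved stays moved. The work goes in short steps, Python scripts to look and compute and a tool call to move; the robot and the scene stay as the last step left them, time stands still between calls to the robot, and variables do not carry over. Pictures are saved under pics/ and viewed, about 8 in all and at most 12, crops included, and the job is handed in when it is done.

Besides the shell and the picture viewer there is one more tool, called after "Emit:" by a JSON object that holds its "name" and its "arguments", one argument or row to a line. carry_out: Moves the arm, as the interface text tells. Its arguments: {"type":"object","properties":{"plan":{"type":"array"},"squeeze":{"type":"number"}},"required":["plan"]}

```bash
mkdir -p pics; cat > h.py <<'E'
import numpy as np, cv2
from cell import arm
def grab(n,f):
    s=arm.observe(); im,d=arm.get_image(n); np.savez('pics/'+f+'.npz',im=im,d=d,p=s['position'],r=s['ee_rot'])
    cv2.imwrite('pics/'+f+'.png',im[:,:,::-1]); return im,d
def world(n,f,pts,z=None):
    """pixels -> world by depth, or on plane z"""
    a=np.load('pics/'+f+'.npz'); c=arm.get_calibration(n)
    K=np.array(c['intrinsics']);D=np.array(c['D'])
    if n=='wrist':
        T=np.eye(4);T[:3,:3]=cv2.Rodrigues(np.array(a['r']))[0];T[:3,3]=a['p'];M=T@np.array(c['tool_from_camera'])
    else:
        R=cv2.Rodrigues(np.array(c['rvec'],float))[0];M=np.eye(4);M[:3,:3]=R.T;M[:3,3]=-R.T@np.array(c['tvec']).ravel()
    out=[]
    for u,v in pts:
        q=np.append(cv2.undistortPoints(np.array([[[u,v]]],float),K,D).ravel(),1)
        if z is None: w=M[:3,:3]@(q*a['d'][int(v),int(u)])+M[:3,3]
        else:
            r=M[:3,:3]@q; w=M[:3,3]+r*(z-M[2,3])/r[2]
        out.append(w)
    return np.round(out,4)
E
python3 - <<'E'
from h import *
print(arm.observe())
grab('top','t1');grab('scene','s1')
E
```

```text
{'clock': 0.0, 'joints': array([-1.25757064,  0.43521992,  0.02495983,  1.57413832, -0.01158765,
        1.13400574, -0.07508682]), 'dq': array([ 0.0007137 ,  0.00117534, -0.00115127,  0.00059292, -0.00100295,
       -0.00051854, -0.00043572]), 'joint_efforts': array([-8.89688436e-04, -6.67845368e+01,  9.84138586e-01, -3.14460683e+01,
       -6.07311074e-02,  4.28872823e-02,  9.24079859e-05]), 'position': array([0.25233349, 0.57132531, 0.29143071]), 'ee_rot': array([-6.48504645e-01, -3.07373998e+00,  2.53830277e-03]), 'force': array([0.11262288, 0.07988435, 0.1453193 ]), 'ft_torque': array([ 0.08828149, -0.02498399,  0.02898092]), 'width': 0.9969902937702001}
```

View pics/t1.png

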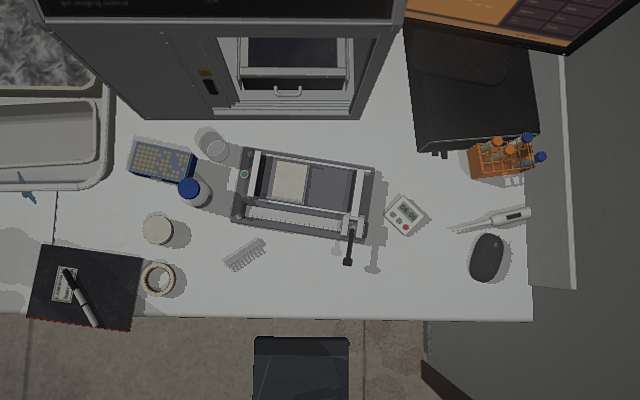

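View pics/s1.png

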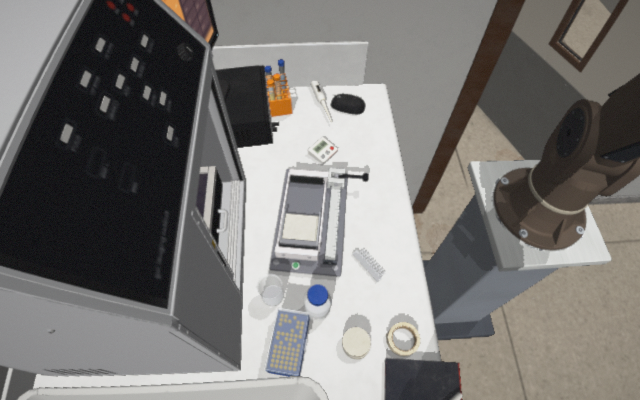

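The top view shows the caster's fixed wall at about (250,175) and the movable wall at about (358,195). The lever lies flat with its grip at about (348,262), and the tray is at about (290,183). I'll enlarge this area.

```bash
python3 - <<'E'
from h import *
im=cv2.imread('pics/t1.png')[130:280,220:400]
cv2.imwrite('pics/t1c.png',cv2.resize(im,None,fx=4.4,fy=4,interpolation=cv2.INTER_CUBIC)[:600] if 0 else cv2.resize(im,(720,600),interpolation=cv2.INTER_CUBIC))
print(arm.get_calibration('top')['tvec'], arm.get_calibration('wrist')['tool_from_camera'])
print(world('top','t1',[(348,262),(350,228),(358,180),(250,175)]))
E
```

```text
[-0.02046718  0.58209454  0.90665515] [[-5.44057578e-04 -9.59484364e-01 -2.81761352e-01  7.61675572e-02]
 [ 9.99999840e-01 -5.65556874e-04 -5.02025337e-06  1.01062088e-03]
 [-1.54535214e-04 -2.81761309e-01  9.59484518e-01 -9.18165115e-02]
 [ 0.00000000e+00  0.00000000e+00  0.00000000e+00  1.00000000e+00]]
[[ 0.4611 -0.082   0.0558]
 [ 0.5306 -0.0866  0.0457]
 [ 0.6298 -0.1015  0.0536]
 [ 0.6416  0.1256  0.0167]]
```

View pics/t1c.png

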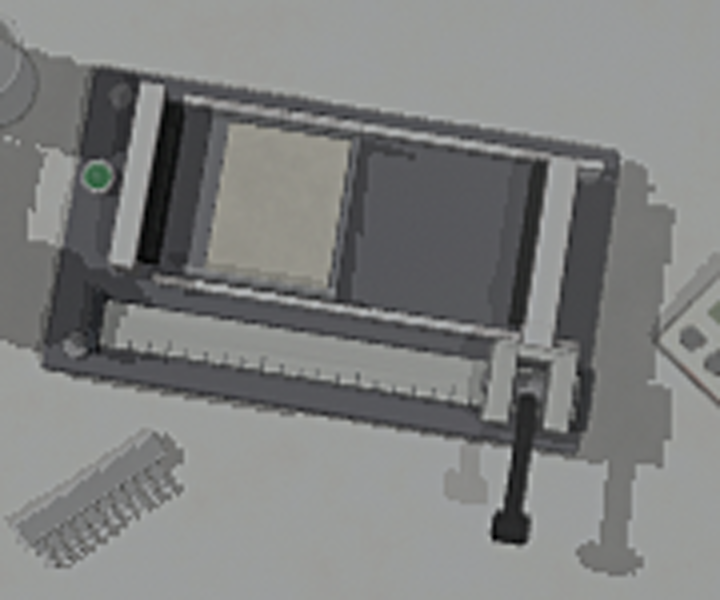

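```bash
python3 - <<'E'
from h import *
P=lambda l,z:world('top','t1',[(220+u/4,130+v/4) for u,v in l],z)
W=P([(163,87),(137,265),(552,160),(526,343),(575,160),(550,345)],.052); print(W)
d=(W[0]-W[1])+(W[2]-W[3])+(W[4]-W[5]); xa=d[:2]/np.linalg.norm(d[:2]); print('caster x axis',xa)
ya=np.array([-xa[1],xa[0]])
print('grip',P([(510,525)],.05)); print('axis pt',P([(529,380)],.05))
s=arm.observe();R=cv2.Rodrigues(s['ee_rot'])[0];print(R)
for k in(1,-1):
  y=R[:2,1]; t=k*ya; print('spin',np.arctan2(y[0]*t[1]-y[1]*t[0],y@t))
m=(W[2]+W[3]+W[4]+W[5])/4; print('wall mid',m,'ya',ya)
f=(W[0]+W[1])/2; print('gap fixed-moving face', (f-(W[2]+W[3])/2)[:2]@ya)
E
```

```text
[[ 0.6846  0.1012  0.052 ]
 [ 0.5911  0.1114  0.052 ]
 [ 0.6512 -0.1016  0.052 ]
 [ 0.5553 -0.0888  0.052 ]
 [ 0.6515 -0.1136  0.052 ]
 [ 0.5546 -0.1011  0.052 ]]
caster x axis [ 0.99240005 -0.12305345]
grip [[ 0.4625 -0.0816  0.05  ]]
axis pt [[ 0.5365 -0.0907  0.05  ]]
[[-9.14786208e-01  4.03938109e-01 -4.45499375e-04]
 [ 4.03938336e-01  9.14785282e-01 -1.30730450e-03]
 [-1.20533836e-04 -1.37585840e-03 -9.99999046e-01]]
spin 0.292452012150337
spin -2.8491406414394564
wall mid [ 0.60315  -0.101275  0.052   ] ya [0.12305345 0.99240005]
gap fixed-moving face 0.20422625831074262
```

Emit:
{"name": "carry_out", "arguments": {
  "plan": [
    [10,-32,-3,0.29,5],
    [21,-65.3,-3,0.29,5],
    [21,-65.3,-3,0.29,5],
    [21,-65.3,-3,0.29,5],
    [21,-65.3,-3,0.29,5],
    [21,-65.3,-3,0.29,5],
    [21,-65.3,-3,0.29,5],
    [21,-65.3,-3,0.29,5],
    [21,-65.3,-3,0.29,5],
    [21,-65.3,-3,0.29,5],
    [21,-65.3,-3,0.29,5],
    [21,-65.3,-3,0.29,5],
    [21,-65.3,-3,0.29,5],
    [21,-65.3,-3,0.29,5],
    [21,-65.3,-8,0.29,5],
    [21,-65.3,-8,0.29,5],
    [21,-65.3,-8,0.29,5],
    [21,-65.3,-8,0.29,5]
  ],
  "squeeze": 30
}}

```text
clock: 1.9
position: [0.4629, -0.0809, 0.2129]
ee_rot: [0.195, 3.134, -0.002]
force: [0.4, 0.2, -0.0]
width: 0.544
```

```bash
python3 - <<'E'
from h import *
grab('wrist','w1'); s=arm.observe(); print(s['clock'],s['position'],s['ee_rot'],s['force'])
E
```

```text
1.95 [ 0.46312121 -0.08086112  0.21310027] [ 1.95056018e-01  3.13335421e+00 -1.41412506e-03] [ 0.24435092 -0.53723148  0.79785641]
```

View pics/w1.png

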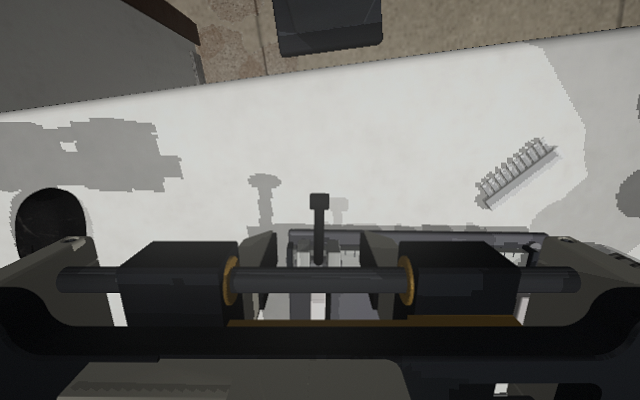

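The wrist view shows the lever grip at about (319,201), centred between the fingers.

```bash
python3 - <<'E'
from h import *
print(world('wrist','w1',[(319,201)],.055), world('wrist','w1',[(319,201)]),world('wrist','w1',[(319,195),(319,208)]))
R=cv2.Rodrigues(arm.observe()['ee_rot'])[0];print(R[:,1])
E
```

```text
[[ 0.4618 -0.079   0.055 ]] [[ 0.4612 -0.0789  0.0573]] [[ 0.4567 -0.0783  0.0532]
 [ 0.4686 -0.0798  0.0546]]
[ 1.24023201e-01  9.92279024e-01 -7.64146951e-04]
```

Emit:
{"name": "carry_out", "arguments": {
  "plan": [
    [-0.1,0.2,-4,0,5],
    [-0.1,0.2,-8,0,5],
    [-0.1,0.2,-11,0,5],
    [-0.1,0.2,-11.6,0,5],
    [-0.1,0.2,-11.6,0,5],
    [-0.1,0.2,-11.6,0,1],
    [-0.1,0.2,-11.6,0,1],
    [-0.1,0.2,-11.6,0,1],
    [-0.1,0.2,-11.6,0,1],
    [-0.1,0.2,-11.6,0,1],
    [-0.1,0.2,-11.6,0,1]
  ],
  "squeeze": 30
}}

```text
clock: 3.05
position: [0.4622, -0.0794, 0.0974]
ee_rot: [0.196, 3.133, -0.002]
force: [-0.5, -3.6, 4.3]
width: 0.192
```

```bash
python3 - <<'E'
from h import *
s=arm.observe();p=s['position'];print(p,s['force'],s['width'])
# lift arc, lever angle a; grip start rel pivot
xa=np.array([.9924,-.1231])
for a in [.15,.3,.45,.6,.75,.9,1.05,1.2,1.35,1.45]:
    x=72*(1-np.cos(a))+10*np.sin(a); z=72*np.sin(a)+10*(np.cos(a)-1)
    print(a,np.round([x*xa[0]/10,x*xa[1]/10,z/10],2))
E
```

```text
[ 0.46223154 -0.07944863  0.09737212] [-0.50598347 -3.57210992  4.27504461] 0.1922626842285247
0.15 [ 0.23 -0.03  1.06]
0.3 [ 0.61 -0.08  2.08]
0.45 [ 1.14 -0.14  3.03]
0.6 [ 1.81 -0.22  3.89]
0.75 [ 2.59 -0.32  4.64]
0.9 [ 3.48 -0.43  5.26]
1.05 [ 4.45 -0.55  5.74]
1.2 [ 5.48 -0.68  6.07]
1.35 [ 6.55 -0.81  6.24]
1.45 [ 7.27 -0.9   6.27]
```

Emit:
{"name": "carry_out", "arguments": {
  "plan": [
    [0.1,0,0.5,0,1],
    [0.23,-0.03,1.06,0,1],
    [0.4,-0.05,1.6,0,1],
    [0.61,-0.08,2.08,0,1],
    [1.14,-0.14,3.03,0,1],
    [1.81,-0.22,3.89,0,1],
    [2.59,-0.32,4.64,0,1],
    [3.48,-0.43,5.26,0,1],
    [4.45,-0.55,5.74,0,1],
    [5.48,-0.68,6.07,0,1],
    [6.55,-0.81,6.24,0,1],
    [6.9,-0.85,6.26,0,1],
    [6.9,-0.85,6.26,0,1],
    [6.9,-0.85,6.26,0,1],
    [6.9,-0.85,6.26,0,1]
  ]
}}

```text
clock: 4.55
position: [0.5323, -0.088, 0.1612]
ee_rot: [0.196, 3.13, -0.002]
force: [-2.3, -0.8, 7.8]
width: 0.193
```

```bash
python3 - <<'E'
from h import *
im,_=grab('top','t2');cv2.imwrite('pics/t2c.png',cv2.resize(im[130:280,220:400,::-1],(720,600),interpolation=cv2.INTER_CUBIC))
s=arm.observe();print(s['position'],s['force'],s['width'])
E
```

```text
[ 0.53220492 -0.08805883  0.16123525] [-3.22765015 -0.57963544  8.32210114] 0.19263848370193723
```

View pics/t2c.png

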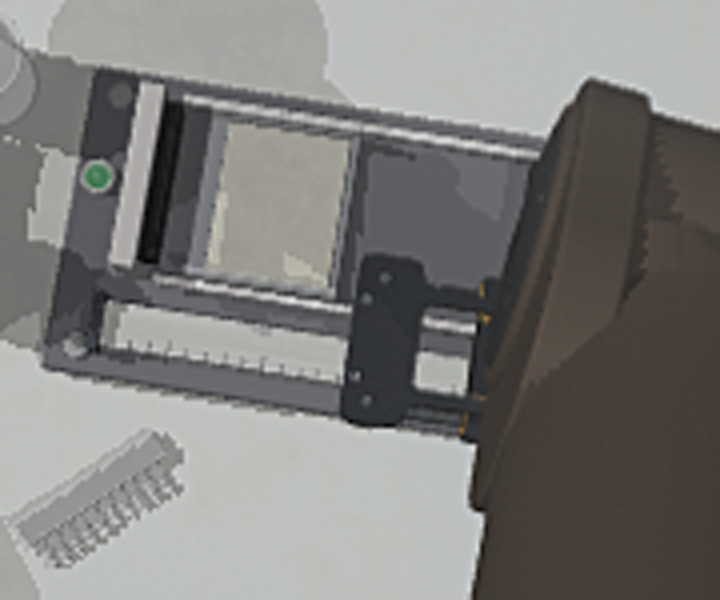

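Emit:
{"name": "carry_out", "arguments": {
  "plan": [
    [0.06,0.5,0.1,0,1],
    [0.12,1,0.1,0,1],
    [0.18,1.5,0.1,0,1],
    [0.25,2,0.1,0,1],
    [0.31,2.5,0.1,0,1],
    [0.37,3,0.1,0,1],
    [0.43,3.5,0.1,0,1],
    [0.5,4,0.1,0,1],
    [0.56,4.5,0.1,0,1],
    [0.62,5,0.1,0,1],
    [0.68,5.5,0.1,0,1],
    [0.74,6,0.1,0,1],
    [0.81,6.5,0.1,0,1],
    [0.87,7,0.1,0,1],
    [0.93,7.5,0.1,0,1],
    [0.99,8,0.1,0,1],
    [1.05,8.5,0.1,0,1],
    [1.12,9,0.1,0,1],
    [1.17,9.4,0.1,0,1],
    [1.17,9.4,0.1,0,1]
  ]
}}

```text
clock: 6.6
position: [0.5441, 0.0069, 0.1622]
ee_rot: [0.194, 3.13, -0.001]
force: [2.2, -0.4, -14.8]
width: 0.188
```

```bash
python3 - <<'E'
from h import *
im,_=grab('top','t3');cv2.imwrite('pics/t3c.png',cv2.resize(im[130:280,220:400,::-1],(720,600),interpolation=cv2.INTER_CUBIC))
s=arm.observe();print(s['position'],s['force'],s['width'])
E
```

```text
[0.54405174 0.00685904 0.1622281 ] [  2.18182307   1.69742897 -15.51056166] 0.18795618932990885
```

View pics/t3c.png

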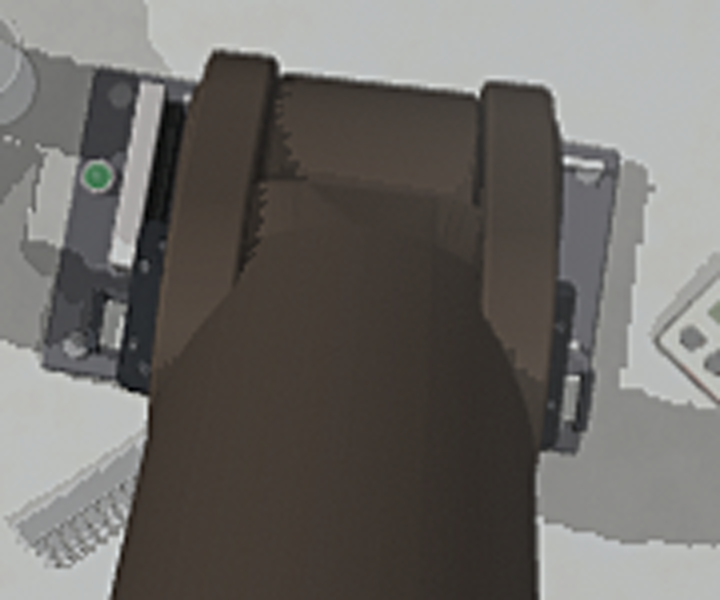

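Emit:
{"name": "carry_out", "arguments": {
  "plan": [
    [0.02,0.2,-0.06,0,1],
    [0.05,0.4,-0.06,0,1],
    [0.07,0.6,-0.06,0,1],
    [0.1,0.8,-0.06,0,1],
    [0.12,1.0,-0.06,0,1],
    [0.12,1.0,-0.06,0,1],
    [0.12,1.0,-0.06,0,1]
  ]
}}

```text
clock: 7.35
position: [0.5455, 0.0172, 0.1618]
ee_rot: [0.194, 3.13, -0.0]
force: [0.7, 0.3, -7.5]
width: 0.193
```

Emit:
{"name": "carry_out", "arguments": {
  "plan": [
    [0.02,0.1,0,0,1],
    [0.03,0.2,0,0,1],
    [0.03,0.2,0,0,1],
    [0.03,0.2,0,0,1]
  ]
}}

```text
clock: 7.75
position: [0.5457, 0.0187, 0.1618]
ee_rot: [0.195, 3.13, -0.001]
force: [-0.3, -4.0, -7.0]
width: 0.191
```

```bash
python3 - <<'E'
from h import *
for i in range(3):
  s=arm.observe();print(s['clock'],s['position'],s['force'],s['width'])
E
```

```text
7.75 [0.54573403 0.01873632 0.16182106] [-0.28991838 -4.03836771 -7.02022471] 0.19077416808718442
7.75 [0.54573403 0.01873632 0.16182106] [-0.28991838 -4.03836771 -7.02022471] 0.19077416808718442
7.75 [0.54573403 0.01873632 0.16182106] [-0.28991838 -4.03836771 -7.02022471] 0.19077416808718442
```

Emit:
{"name": "carry_out", "arguments": {
  "plan": [
    [0.01,0.1,0,0,1],
    [0.01,0.1,0,0,1],
    [0.01,0.1,0,0,1]
  ]
}}

```text
clock: 8.05
position: [0.5458, 0.0192, 0.1618]
ee_rot: [0.195, 3.13, -0.002]
force: [-0.8, -5.0, -6.4]
width: 0.194
```

Emit:
{"name": "carry_out", "arguments": {
  "plan": [
    [0.01,0.1,0,0,1],
    [0.01,0.1,0,0,1],
    [0.01,0.1,0,0,1]
  ]
}}

```text
clock: 8.35
position: [0.5458, 0.0194, 0.1618]
ee_rot: [0.196, 3.13, -0.003]
force: [-0.3, -7.1, -5.8]
width: 0.193
```

Emit:
{"name": "carry_out", "arguments": {
  "plan": [
    [0.01,0.1,0,0,1],
    [0.01,0.1,0,0,1],
    [0.01,0.1,0,0,1]
  ]
}}

```text
clock: 8.65
position: [0.5458, 0.0196, 0.1618]
ee_rot: [0.198, 3.13, -0.004]
force: [-1.4, -5.7, -8.2]
width: 0.193
```

Emit:
{"name": "carry_out", "arguments": {
  "plan": [
    [0.01,0.1,0,0,1],
    [0.02,0.2,0,0,1],
    [0.02,0.2,0,0,1],
    [0.02,0.2,0,0,1]
  ]
}}

```text
clock: 9.05
position: [0.5459, 0.0204, 0.1618]
ee_rot: [0.199, 3.13, -0.006]
force: [-0.6, -7.5, -6.5]
width: 0.191
```

Emit:
{"name": "carry_out", "arguments": {
  "plan": [
    [0.01,0.1,0,0,1],
    [0.02,0.2,0,0,1],
    [0.02,0.2,0,0,1],
    [0.02,0.2,0,0,1]
  ]
}}

```text
clock: 9.45
position: [0.546, 0.0209, 0.1618]
ee_rot: [0.201, 3.13, -0.009]
force: [-0.6, -8.4, -5.9]
width: 0.192
```

Emit:
{"name": "carry_out", "arguments": {
  "plan": [
    [0.02,0.15,0,0,1],
    [0.03,0.3,0,0,1],
    [0.03,0.3,0,0,1],
    [0.03,0.3,0,0,1]
  ]
}}

```text
clock: 9.85
position: [0.5461, 0.0219, 0.1618]
ee_rot: [0.204, 3.13, -0.012]
force: [-0.4, -10.0, -6.4]
width: 0.189
```

Emit:
{"name": "carry_out", "arguments": {
  "plan": [
    [0.02,0.15,0,0,1],
    [0.03,0.3,0,0,1],
    [0.03,0.3,0,0,1],
    [0.03,0.3,0,0,1]
  ]
}}

```text
clock: 10.25
position: [0.5461, 0.0225, 0.1617]
ee_rot: [0.207, 3.13, -0.016]
force: [-1.3, -11.3, -5.8]
width: 0.191
```

Emit:
{"name": "carry_out", "arguments": {
  "plan": [
    [0.02,0.2,0,0,1],
    [0.04,0.35,0,0,1],
    [0.04,0.35,0,0,1],
    [-0.41,0.41,-0.03,0,1],
    [-1.48,0.54,-0.2,0,1],
    [-2.51,0.67,-0.54,0,1],
    [-3.47,0.79,-1.03,0,1],
    [-4.37,0.9,-1.67,0,1],
    [-5.15,0.99,-2.44,0,1],
    [-5.82,1.08,-3.33,0,1],
    [-6.35,1.14,-4.3,0,1],
    [-6.73,1.19,-5.35,0,1],
    [-6.96,1.22,-6.4,0,1],
    [-6.96,1.22,-6.6,0,1],
    [-6.96,1.22,-6.6,0,1],
    [-6.96,1.22,-6.6,0,1]
  ]
}}

```text
clock: 11.85
position: [0.4776, 0.0327, 0.0965]
ee_rot: [0.211, 3.127, -0.018]
force: [-1.3, -12.5, 1.6]
width: 0.191
```

Emit:
{"name": "carry_out", "arguments": {
  "plan": [
    [0,0,-0.15,0,1],
    [0,0,-0.3,0,1],
    [0,0,-0.3,0,1],
    [0,0,-0.3,0,1]
  ]
}}

```text
clock: 12.25
position: [0.4774, 0.0321, 0.0945]
ee_rot: [0.213, 3.127, -0.018]
force: [-8.3, -6.8, 15.0]
width: 0.192
```

Emit:
{"name": "carry_out", "arguments": {
  "plan": [
    [0,0,0,0,4],
    [0,0,0,0,4],
    [0,0,0,0,4],
    [0,0,0,0,4],
    [0,0,2,0,4],
    [0,0,5,0,4],
    [0,0,10,0,4],
    [-5,0,14,0,4],
    [-10,0,16,0,4],
    [-15,-5,18,0,4],
    [-15,-10,18,0,4],
    [-15,-15,18,0,4],
    [-15,-20,18,0,4],
    [-15,-25,18,0,4],
    [-15,-28,18,0,4],
    [-15,-28,18,0,4]
  ]
}}

```text
clock: 13.85
position: [0.3271, -0.253, 0.2754]
ee_rot: [0.221, 3.124, -0.023]
force: [0.3, 0.3, 0.0]
width: 0.434
```

```bash
python3 - <<'E'
from h import *
im,_=grab('top','t4');cv2.imwrite('pics/t4c.png',cv2.resize(im[130:280,220:400,::-1],(720,600),interpolation=cv2.INTER_CUBIC))
im,_=grab('scene','s4');cv2.imwrite('pics/s4c.png',cv2.resize(im[150:290,250:400,::-1],(640,597),interpolation=cv2.INTER_CUBIC))
E
```

```text
(no output)
```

View pics/t4c.png

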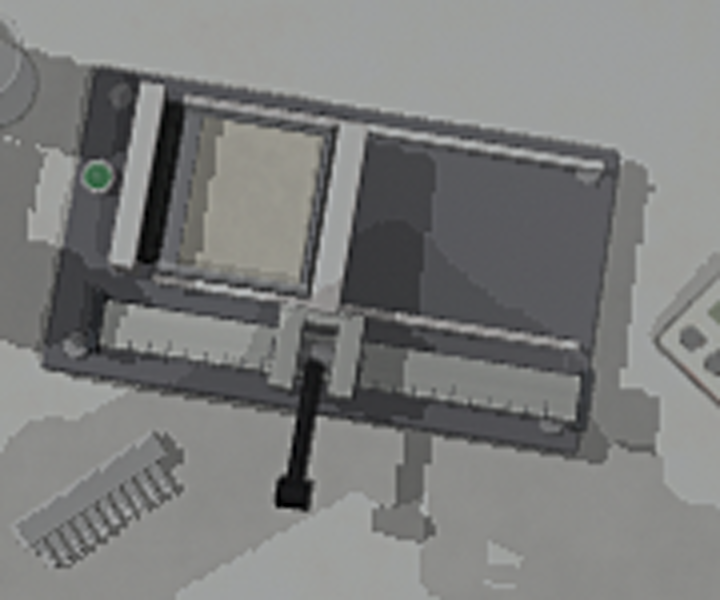

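View pics/s4c.png

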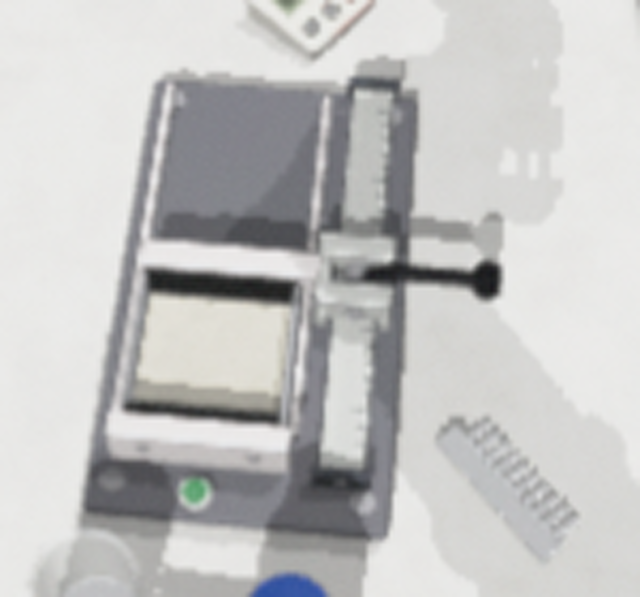

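```bash
python3 - <<'E'
from h import *
P=lambda l,z:world('top','t4',[(220+u/4,130+v/4) for u,v in l],z)
ya=np.array([.12305,.9924]); W=P([(163,87),(137,265),(343,124),(315,305)],.052)
print('gap',((W[0]+W[1]-W[2]-W[3])/2)[:2]@ya)
g0=world('top','t1',[(220+510/4,130+525/4)],.05)[0];g=P([(294,492)],.05)[0];d=(g-g0)[:2];print('grip moved',d@ya,d@[.9924,-.123])
for f,u,v in(('t1',510,525),('t4',294,492)):
  print(f,[world('top',f,[(220+u/4+i,130+v/4+j)])[0][2] for i in(-1,0,1) for j in(-2,0,2)])
a=np.load('pics/t1.npz')['im'].astype(int);b=np.load('pics/t4.npz')['im'].astype(int)
E
```

```text
gap 0.0941919225
grip moved 0.11086128999999999 0.0009713400000000021
t1 [np.float64(0.0572), np.float64(0.058), np.float64(0.059), np.float64(0.0555), np.float64(0.056), np.float64(0.0584), np.float64(0.0587), np.float64(0.0607), np.float64(0.0583)]
t4 [np.float64(0.0565), np.float64(0.0586), np.float64(0.0566), np.float64(0.0561), np.float64(0.0572), np.float64(0.0555), np.float64(0.0566), np.float64(0.0563), np.float64(0.0585)]
```

The top and scene views show the wall holding its place, with the lever flat (grip at about (294,492) in the crop) and the tray against the fixed strip. The comb, timer and beaker look unmoved. I'm handing in.

```bash
python3 -c "
from cell import arm
print(arm.sign_off())"
```

```text
the job is handed in; nothing more can be done
None
```

I freed the lever, slid the wall up about 11 cm until the tray was against the fixed end, clamped the lever flat again and backed the arm away. The job was handed in at about 14 s of the 48 s; sign-off gives no verdict.

- **Seal pressure:** the sideways force on the tool rose steadily to about 12.5 N by the end of the clamping stroke, roughly 2 N of it drag. That leaves about 10 N on the seal, or some 3 mm of squeeze. This is worked out from force and travel; I did not measure it again after letting go.
- **Clamp lever:** it was pressed down with about 15 N, and its grip sits at the same height in the depth image as when it was first clamped.
- **Wall after release:** the camera puts the travel at 111 mm against about 112.5 mm from the arm. The gap between the two wall faces came out at 94 mm. Both fit a squeezed seal, but they are only good to 1–2 mm, so they do not prove the squeeze.
- **Other things:** the comb, timer and beaker look unmoved by eye in the last pictures. The bottle was only partly in those pictures, but the arm's path kept well clear of it.

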